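Kit the red joint parts into the foam tiles

TASK

Lay each of the four red robot-joint parts (hub, bearing block, lever plate, strut) in the foam tile whose cut-out has its outline, upright and resting fully down on the yellow floor. Leave the two bare aluminium look-alikes where they lie.

Things in the scene. Friction and masses are not known exactly. Their poses are not given: they have to be found in the camera images.
- red_hub_mid (a point): Red round hub, upright: flange 60 dia x 14 high, above it a boss 34 dia; 42 mm high in all. Grip the boss. Point: on the axis, half-way up (21 above the underside). z up; turn does not matter. (All sizes in mm.)
- red_block_mid (a point): Red bearing block, upright: foot 72 (x) x 44 (y) x 14 high, above its middle a web 40 (x) x 24 (y) that ends 42 above the underside. Grip the web across y. Point: centre, half-way up (21 above the underside). x along the long side, z up; same after a half turn. (All sizes in mm.)
- red_lever_mid (a point): Red lever plate, 14 thick: a square head 48 x 48 with a tongue 24 wide and 50 long, which points to +x (98 long in all). On it a raised rib 44 (x) x 16 (y), its top 38 above the underside. Grip the rib across y. Point: on the centre line of the rib, under its middle and close to the centre of mass, 19 above the underside; head from x = -41 to +7, tongue on to x = +57. z up. (All sizes in mm.)
- red_strut_mid (a point): Red strut, a bar 100 (x) x 26 (y) x 36 high with a row of holes. Grip it across y. Point: centre, half-way up (18 above the underside). x along its length, z up; same after a half turn. (All sizes in mm.)
- cutout_hub (a point): Grey foam tile 130 (x) x 110 (y) x 14 high, fixed, with a round cut-out 72 dia, 10 deep with a yellow floor. Point: centre of the cut-out's floor, 4 above the bench. z up. (All sizes in mm.)
- cutout_block (a point): Grey foam tile 130 (x) x 110 (y) x 14 high, fixed, with a rectangular cut-out 84 (x) x 56 (y), 10 deep with a yellow floor. Point: centre of the cut-out's floor, 4 above the bench. z up. (All sizes in mm.)
- cutout_lever (a point): Grey foam tile 130 (x) x 110 (y) x 14 high, fixed, with a cut-out in the outline of the lever plate, 5 wider all round, 10 deep with a yellow floor; the tongue's part points to +x. Point: on the floor, 4 above the bench, where the lever plate's own point stands when it is centred (8 from the tile's centre towards the head). z up. (All sizes in mm.)
- cutout_strut (a point): Grey foam tile 130 (x) x 110 (y) x 14 high, fixed, with a long narrow cut-out 112 (x) x 38 (y), 10 deep with a yellow floor. Point: centre of the cut-out's floor, 4 above the bench. z up. (All sizes in mm.)
- plain_hub_mid (a point): Bare aluminium hub, silver, the same shape as the red hub; to be left alone. Point: on the axis, 21 above the underside. (All sizes in mm.)
- plain_lever_mid (a point): Bare aluminium lever plate, silver, the same shape as the red one; to be left alone. Point: as on the red lever plate, 19 above the underside. (All sizes in mm.)

How it is judged:
By the outcome, as a careful person would: the job done as asked, in the order asked, and still so for the second after the job is handed in, with the robot touching nothing.
It also fails if it takes over 104 s, if anything falls off the work surface, if the arm or the gripper's body presses on something with over 40 N, if the wrist force passes 120 N, or if a joint passes its speed limit or range.

ROBOT

A 6-joint arm with a two-finger parallel gripper is mounted at the origin on the work surface. World frame = base frame: x ahead of the robot, y to its left, z up, the work surface at z = 0. Lengths are in mm, angles in rad, forces in N, time in s.
With the tool pointing down it reaches from about 325 to 775 mm from the base axis. Payload 5.5 kg.
Tool frame: the origin (TCP) lies midway between the tips of the shut fingers; the grasp point (between the pads) lies 19 mm behind it; z points along the fingers, y is the line along which they close (so a half turn about z gives the same grasp; the last joint's range is limited). The gripper opens to 88 mm and grips with 3 to 60 N. Pads are 20 mm wide; open, the fingers measure 115 mm over their backs; the gripper's body (75 mm by 178 mm) begins 61 mm behind the grasp point.
Start: joints at [-1.259, 0.091, 1.231, -0, 1.82, -0.057], TCP at [216.298, -559.671, 201.331] pointing down, gripper open.
Joint ranges: [-2.87, 2.87], [-0.86, 2.18], [0.17, 2.46], [-1.51, 4.65], [0.06, 2.69], [-2.65, 2.65]. Speed limits (rad/s): [2.57, 2.57, 3.01, 3.14, 3.14, 3.14].

INTERFACE

Orientations are given as a unit quaternion [w, x, y, z].
In Python, from plant import sense, grab_frame, close_job, search_frame, cut_out, landmark_of gives the robot as it stands.
- The arm moves only by the shell command python3 -m pendant 'ROWS' [FORCE]. ROWS is JSON, a list of rows, each a list of 3 entries, a list of its own where there are three numbers: the shift along the tool's x, y, z in cm, then the turn, a rotation vector about the tool's x, y, z in rad, then the opening, from 0 (shut) to 1 (fully open). In form: [[[tx, ty, tz], [ax, ay, az], grip], ...]. A call has 1 to 20 rows; each row shifts and turns the commanded pose from where the row before left it, along the tool's axes as they then stand; what a row does not reach is not made up. A row lasts 1/12 s, in which the tool goes at most 41.7 mm and 7.16 degrees, less where a joint would pass 70% of its speed; a pose out of reach is approached as far as the arm can. A call is refused whole if a number of a shift passes 4.17 or a number of a turn 0.125, either way. A call with a gripper value outside its range is refused whole. The fingers move at their own pace and stop on an object; FORCE is the grip in N (left out, the last holds). Time passes only in rows, so rows that do not move let the fingers close. It gives the time, the measured TCP pose, the force, the opening and the grip force at its end, in the units of the state.
- sense(): the state, without advancing time (a new reading comes with each control period).
- grab_frame(name): name is "scene" or "top" or "wrist"; returns a dict with "pixels" (480x640x3 uint8, red, green, blue), "K" (3x3 intrinsics, pixels), "rvec" (rotation vector, rad) and "tvec" (3), from world to camera coordinates, as OpenCV has them; the wrist camera has in their place "mount" (4x4, takes a point from camera to tool coordinates, whose origin is the TCP and whose axes are the flange's). Camera axes: x right, y down, z forward; pixel columns grow to the right and rows downward; lengths in mm; the calibration is good to about 2 mm. A picture is of the moment at which its call begins: read the wrist's pose just before it. There is no depth.
- close_job(): hands the job in; it is judged then, once.
Trained networks look in the newest picture that a camera, given by its name, has taken for a name from the list of things; names that differ only in an ending like _2 or _b are one class to them, and where a whole thing is asked for, a point or a joint stands for the part that bears it (a point fixed in the world has none). Each returns a list of dicts, best first, with "conf" (0 to 1); they miss things now and then, are a little off and sometimes report something else, mostly with a low value. They report only what shows in the picture. A call takes as long as a camera call.
- search_frame(camera, thing): "extent" ([left, top, right, bottom] in pixels, round what is visible of it).
- cut_out(camera, thing): "mask" (480x640 bool, what is visible of it) and "extent" ([left, top, right, bottom] in pixels, round what is visible of it).
- landmark_of(camera, thing): "location" ([column, row] in pixels: a listed point, or the origin of a listed thing).
The state is a dict: "time": time; "joints": joint angles; "joint_velocities": joint speeds; "effort": joint torques, N m; "position": TCP position; "eef_rot": TCP orientation; "wrist_force": force on the tool from outside, world axes, zero at the start; "wrist_torque": the same for the moment, N m; "grip_width": finger opening in mm; "gripper_force": force on a finger pad.
Only numpy, scipy, OpenCV 4.12 (cv2) and the standard library are available. Lean on these libraries where they do the work, as an engineer would, in place of code of your own. Each camera call takes 0.05 s, during which the arm holds its last target. There are 200 camera calls.

## Working session

There is one attempt and no reset: what is moved stays moved. The work goes in short steps, Python scripts to look and compute and a shell command to move; the robot and the scene stay as the last step left them, time stands still between calls to the robot, and variables do not carry over. Pictures are saved under pics/ and viewed, at most 14 in all, crops included, and the job is handed in when it is done.

```bash
mkdir -p pics; ls; cat > h.py <<'E'
import numpy as np, cv2
from plant import *
from scipy.spatial.transform import Rotation as R
def ray(f,uv,z):
    M=cv2.Rodrigues(np.array(f["rvec"],float))[0]; t=np.array(f["tvec"],float).ravel()
    d=M.T@np.linalg.solve(np.array(f["K"]),[uv[0],uv[1],1.]); c=-M.T@t
    return c+d*(z-c[2])/d[2]
Z=dict(red_hub_mid=21,red_block_mid=21,red_lever_mid=19,red_strut_mid=18,cutout_hub=4,cutout_block=4,cutout_lever=4,cutout_strut=4,plain_hub_mid=21,plain_lever_mid=19)
def save(f,n): cv2.imwrite(f"pics/{n}.png",f["pixels"][:,:,::-1])
E
python3 - <<'E'
from h import *
s=sense(); print(s["time"],s["position"],s["eef_rot"],s["grip_width"])
for c in ("top","scene"):
    f=grab_frame(c); save(f,c+"0")
    for n,z in Z.items():
        print(c,n,[(np.round(l["location"]),round(l["conf"],2),np.round(ray(f,l["location"],z))) for l in landmark_of(c,n)[:3]])
print(sense()["time"])
E
```

```text
pics
0.0 [ 216.20568718 -559.32745805  200.21687745] [-9.58849798e-04  9.83044037e-01  1.83367088e-01 -1.13644705e-04] 87.94170821894352
top red_hub_mid [(array([364., 266.]), 0.76, array([485., -69.,  21.]))]
top red_block_mid [(array([168., 300.]), 0.86, array([406., 329.,  21.]))]
top red_lever_mid [(array([297., 266.]), 0.71, array([482.,  67.,  19.]))]
top red_strut_mid [(array([431., 291.]), 0.82, array([ 437., -206.,   18.])), (array([233., 278.]), 0.62, array([454., 198.,  18.]))]
top cutout_hub [(array([376., 181.]), 0.59, array([670., -95.,   4.]))]
top cutout_block [(array([279., 177.]), 0.9, array([676., 113.,   4.]))]
top cutout_lever [(array([198., 204.]), 0.94, array([613., 284.,   4.]))]
top cutout_strut [(array([473., 205.]), 0.72, array([ 621., -298.,    4.])), (array([494., 298.]), 0.58, array([ 427., -337.,    4.]))]
top plain_hub_mid [(array([231., 277.]), 0.61, array([456., 202.,  21.]))]
top plain_lever_mid [(array([497., 298.]), 0.9, array([ 427., -337.,   19.]))]
scene red_hub_mid []
scene red_block_mid [(array([485., 218.]), 0.7, array([416., 320.,  21.]))]
scene red_lever_mid []
scene red_strut_mid [(array([215., 214.]), 0.96, array([ 441., -209.,   18.]))]
scene cutout_hub [(array([258., 324.]), 0.85, array([668., -94.,   4.]))]
scene cutout_block [(array([374., 334.]), 0.71, array([672., 109.,   4.]))]
scene cutout_lever [(array([474., 312.]), 0.88, array([618., 283.,   4.]))]
scene cutout_strut [(array([142., 296.]), 0.95, array([ 625., -313.,    4.]))]
scene plain_hub_mid [(array([425., 235.]), 0.96, array([466., 200.,  21.])), (array([145., 297.]), 0.32, array([ 638., -299.,   21.]))]
scene plain_lever_mid [(array([158., 207.]), 0.95, array([ 432., -327.,   19.]))]
1.1
```

View pics/top0.png

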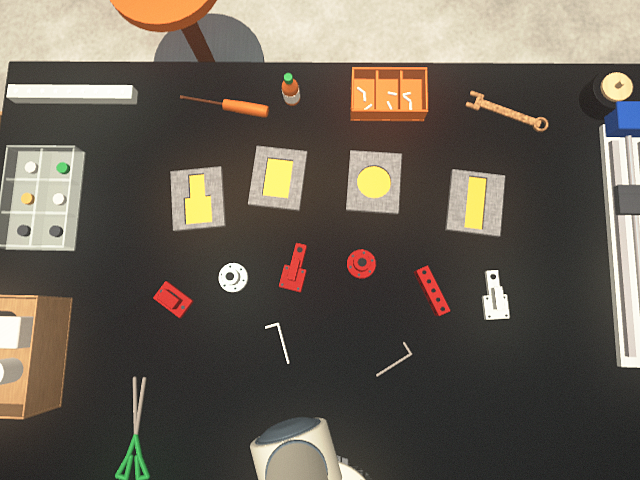

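View pics/scene0.png

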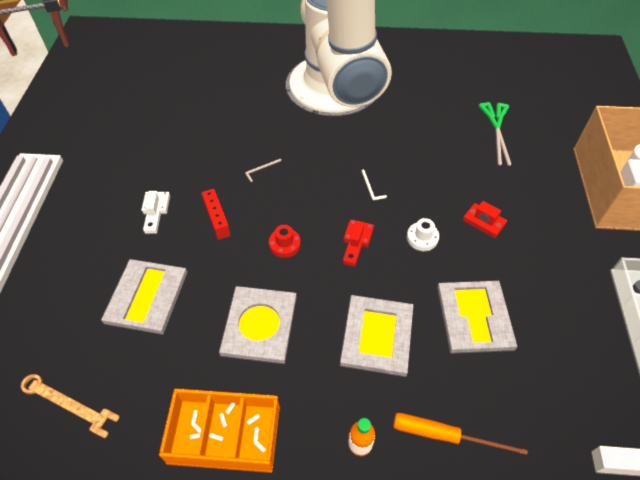

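The top view shows the tiles lever (198,198), block (278,178), hub (374,182) and strut (475,203). The red parts are block (172,299), lever (294,268), hub (361,264) and strut (433,290). The silver hub is at (233,277) and the silver lever at (496,295), and the scene view agrees. Next I fit silhouettes to get position and yaw.

```bash
cat >> h.py <<'E'
from scipy.optimize import minimize
def box(x0,x1,y0,y1,z0,z1): return np.array([[x,y,z] for x in(x0,x1) for y in(y0,y1) for z in(z0,z1)],float)
def cyl(r,z0,z1): a=np.linspace(0,2*np.pi,40); return np.array([[r*np.cos(t),r*np.sin(t),z] for t in a for z in(z0,z1)])
# parts: underside at z=0
P=dict(hub=[cyl(30,0,14),cyl(17,14,42)],block=[box(-36,36,-22,22,0,14),box(-20,20,-12,12,14,42)],
 lever=[box(-41,7,-24,24,0,14),box(7,57,-12,12,0,14),box(-22,22,-8,8,14,38)],strut=[box(-50,50,-13,13,0,36)])
# cut-outs: outlines
C=dict(hub=[(36*np.cos(t),36*np.sin(t)) for t in np.linspace(0,2*np.pi,60)],block=[(-42,-28),(42,-28),(42,28),(-42,28)],
 lever=[(-46,-29),(12,-29),(12,-17),(62,-17),(62,17),(12,17),(12,29),(-46,29)],strut=[(-56,-19),(56,-19),(56,19),(-56,19)])
S=4
def ext(f,s=None):
    if "rvec" in f: return cv2.Rodrigues(np.array(f["rvec"],float))[0],np.array(f["tvec"],float).ravel()
    w,x,y,z=s["eef_rot"]; T=np.eye(4); T[:3,:3]=R.from_quat([x,y,z,w]).as_matrix(); T[:3,3]=s["position"]
    T=np.linalg.inv(T@np.array(f["mount"])); return T[:3,:3],T[:3,3]
def shoot(c):
    s=sense(); f=grab_frame(c); M,t=ext(f,s); f["M"],f["t"]=M,t; f["rvec"]=cv2.Rodrigues(M)[0]; f["tvec"]=t; return f
def proj(f,X):
    q=(X@f["M"].T+f["t"])@np.array(f["K"]).T; return q[:,:2]/q[:,2:]
def world(X,p):
    c,s=np.cos(p[2]),np.sin(p[2]); return np.c_[c*X[:,0]-s*X[:,1]+p[0],s*X[:,0]+c*X[:,1]+p[1],X[:,2]]
def poly(m,uv): cv2.fillPoly(m,[np.round(((uv+.5)*S-.5)*16).astype(np.int32)],1,shift=4)
def render(f,kind,name,p,win,z0=0):
    x,y,w,h=win; o=np.array([x,y]); m=np.zeros((h*S,w*S),np.uint8)
    if kind=="part":
        for X in P[name]: poly(m,cv2.convexHull((proj(f,world(X+[0,0,z0],p))-o).astype(np.float32))[:,0])
    else:
        m2=m.copy(); q=np.array(C[name],float)
        for mm,z in((m,4),(m2,14)): poly(mm,proj(f,world(np.c_[q,np.full(len(q),z)],p))-o)
        m&=m2
    return cv2.resize(m.astype(np.float32),(w,h),interpolation=cv2.INTER_AREA)
def colmask(f,kind):
    h=cv2.cvtColor(f["pixels"],cv2.COLOR_RGB2HSV).astype(int); H,s,v=h[...,0],h[...,1],h[...,2]
    m=((H<6)|(H>172))&(s>130)&(v>60) if kind=="part" else (H>23)&(H<36)&(s>110)&(v>100)
    cs=cv2.findContours(m.astype(np.uint8),cv2.RETR_EXTERNAL,cv2.CHAIN_APPROX_NONE)[0]
    return cs
def fit(fs,kind,name,p0,z0=0,rad=45):
    """fs frames; returns pose, mean IoU"""
    obs=[]
    for f in fs:
        m=np.zeros((480,640),np.uint8); u=proj(f,np.array([[p0[0],p0[1],10.+z0]]))[0]
        pix=np.linalg.norm(proj(f,np.array([[p0[0]+rad,p0[1],10.]]))[0]-u)
        for c in colmask(f,kind):
            if cv2.contourArea(c)>30 and cv2.pointPolygonTest(c,(float(u[0]),float(u[1])),True)>-pix*.5: cv2.drawContours(m,[c],-1,1,-1)
        k=pix*2.6; x0,y0=np.maximum(0,np.floor(u-k)).astype(int); x1,y1=np.minimum([640,480],np.ceil(u+k)).astype(int)
        obs.append((f,(x0,y0,x1-x0,y1-y0),m[y0:y1,x0:x1].astype(np.float32)))
    def cost(p):
        e=0
        for f,w,m in obs:
            r=render(f,kind,name,p,w,z0); e+=np.abs(r-m).sum()/max(1,np.maximum(r,m).sum())
        return e/len(obs)
    best=None
    yaws=[p0[2]] if len(p0)>2 else np.arange(0,2*np.pi if name=="lever" else np.pi,.35) if name!="hub" else [0]
    c=sorted((cost([p0[0],p0[1],a]),a) for a in yaws)[:3]
    for _,a in c:
        r=minimize(cost,[p0[0],p0[1],a],method="Nelder-Mead",options=dict(initial_simplex=np.array([[p0[0],p0[1],a]]*4)+[[0,0,0],[8,0,0],[0,8,0],[0,0,.2]],xatol=.02,fatol=1e-5))
        if best is None or r.fun<best.fun: best=r
    return best.x,1-best.fun
E
cat > m.py <<'E'
from h import *
g={"part hub":(485,-69),"part block":(410,325),"part lever":(482,67),"part strut":(437,-206),"cut hub":(669,-95),"cut block":(674,111),"cut lever":(615,284),"cut strut":(622,-305)}
A=shoot("top");B=shoot("scene")
for k,p in g.items():
    a=k.split()
    for n,fs in(("top",[A]),("scene",[B]),("both",[A,B])):
        r,i=fit(fs,*a,p); print(k,n,np.round(r,2),round(i,3))
E
python3 m.py
```

```text
part hub top [ 4.9123e+02 -6.4690e+01 -1.9000e-01] 0.967
part hub scene [ 4.9108e+02 -6.6840e+01 -8.0000e-02] 0.951
part hub both [ 4.9149e+02 -6.5640e+01 -1.2000e-01] 0.945
part block top [409.28 324.22   0.97] 0.961
part block scene [410.12 321.92   0.97] 0.968
part block both [409.18 323.14   0.96] 0.948
part lever top [ 4.7482e+02  7.3310e+01 -2.2000e-01] 0.958
part lever scene [475.36  71.06   6.06] 0.954
part lever both [475.32  72.14   6.06] 0.932
part strut top [ 438.64 -206.53    0.46] 0.959
part strut scene [ 438.   -209.22    0.46] 0.949
part strut both [ 438.05 -207.68    0.45] 0.922
cut hub top [ 6.6615e+02 -8.9440e+01  1.3000e-01] 0.962
cut hub scene [ 6.6743e+02 -9.2270e+01  5.0000e-02] 0.975
cut hub both [ 6.668e+02 -9.129e+01  1.600e-01] 0.942
cut block top [ 6.7285e+02  1.1569e+02 -1.0000e-01] 0.965
cut block scene [673.54 113.38   3.04] 0.973
cut block both [673.24 114.25   3.03] 0.949
cut lever top [6.1644e+02 2.8476e+02 1.1000e-01] 0.96
cut lever scene [6.1722e+02 2.8297e+02 1.1000e-01] 0.967
cut lever both [6.1677e+02 2.8370e+02 1.2000e-01] 0.945
cut strut top [ 6.2443e+02 -3.0155e+02 -1.2000e-01] 0.958
cut strut scene [ 625.04 -305.06    3.02] 0.963
cut strut both [ 624.33 -303.87    3.01] 0.902
```

```bash
cat > d.py <<'E'
import sys; from h import *
# goal x y z [yaw]: print shift in tool axes (cm), then turn about tool axes (rad), from the present pose
s=sense(); w,x,y,z=s["eef_rot"]; T=R.from_quat([x,y,z,w]); g=[float(v) for v in sys.argv[1:]]
X=T.as_matrix()[:,0]; th=np.arctan2(X[1],X[0])
if len(g)<4: g.append(th)
a=(g[3]-th+np.pi/2)%np.pi-np.pi/2 if "h" not in sys.argv else 0
G=R.from_euler("z",th+a)*R.from_euler("x",np.pi)
print("t",round(s["time"],2),"pos",np.round(s["position"],1),"th",round(th,3),"j6",round(s["joints"][5],2),"F",np.round(s["wrist_force"],1),"grip",round(s["grip_width"],1),round(s["gripper_force"],1))
print("shift cm",np.round(T.inv().apply(np.array(g[:3])-s["position"])/10,2),"turn",np.round((T.inv()*G).as_rotvec(),3))
E
python3 d.py 491.3 -65.7 110
```

```text
t 1.2 pos [ 216.3 -559.7  201.4] th 0.369 j6 -0.06 F [ 0.4 -0.2  0. ] grip 88.0 0.0
shift cm [ 43.46 -36.16   9.13] turn [ 0. -0. -0.]
```

```bash
python3 -m pendant '[[[2.41,-2.01,0.5],[0,0,0],1],[[2.41,-2.01,0.5],[0,0,0],1],[[2.41,-2.01,0.5],[0,0,0],1],[[2.41,-2.01,0.5],[0,0,0],1],[[2.41,-2.01,0.5],[0,0,0],1],[[2.41,-2.01,0.5],[0,0,0],1],[[2.41,-2.01,0.5],[0,0,0],1],[[2.41,-2.01,0.5],[0,0,0],1],[[2.41,-2.01,0.5],[0,0,0],1],[[2.41,-2.01,0.5],[0,0,0],1],[[2.41,-2.01,0.5],[0,0,0],1],[[2.41,-2.01,0.5],[0,0,0],1],[[2.41,-2.01,0.5],[0,0,0],1],[[2.41,-2.01,0.5],[0,0,0],1],[[2.41,-2.01,0.5],[0,0,0],1],[[2.41,-2.01,0.5],[0,0,0],1],[[2.41,-2.01,0.5],[0,0,0],1],[[2.41,-2.01,0.5],[0,0,0],1],[[0,0,0],[0,0,0],1],[[0,0,0],[0,0,0],1]]' 20; python3 d.py 491.3 -65.7 19; python3 - <<'E'
from h import *
f=shoot("wrist"); save(f,"w1"); print(fit([f],"part","hub",(491,-66)))
E
```

```text
time: 2.87
position: [490.6, -64.6, 110.8]
eef_rot: [-0.0, 0.983, 0.185, -0.001]
wrist_force: [-0.2, -1.1, 0.1]
grip_width: 87.7
gripper_force: 0.0
t 2.87 pos [490.6 -64.6 110.8] th 0.372 j6 1.0 F [-0.2 -1.1  0.1] grip 87.7 0.0
shift cm [0.03 0.14 9.18] turn [-0.     0.001 -0.   ]
(array([ 4.92582140e+02, -6.59803439e+01,  5.99777279e-02]), np.float64(0.9857809506356716))
```

View pics/w1.png

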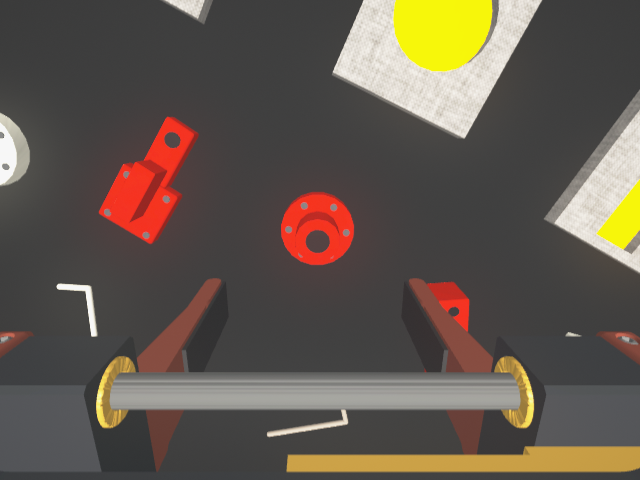

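The wrist view shows the hub at (317,228), midway between the open fingers. Its fit agrees with the fixed cameras to about 1 mm, so I lower and grip the boss.

```bash
python3 -m pendant '[[[0.08,0.11,2],[0,0,0],1],[[0,0,2],[0,0,0],1],[[0,0,2],[0,0,0],1],[[0,0,1.5],[0,0,0],1],[[0,0,1],[0,0,0],1],[[0,0,0.65],[0,0,0],1],[[0,0,0],[0,0,0],1],[[0,0,0],[0,0,0],0.2],[[0,0,0],[0,0,0],0.2],[[0,0,0],[0,0,0],0.2],[[0,0,0],[0,0,0],0.2],[[0,0,0],[0,0,0],0.2],[[0,0,0],[0,0,0],0.2],[[0,0,0],[0,0,0],0.2],[[0,0,0],[0,0,0],0.2],[[0,0,0],[0,0,0],0.2],[[0,0,0],[0,0,0],0.2]]' 25; python3 d.py 667 -91.2 100
```

```text
time: 4.33
position: [492.9, -67.6, 21.6]
eef_rot: [0.001, 0.983, 0.183, 0.001]
wrist_force: [1.5, -7.7, 17.8]
grip_width: 25.6
gripper_force: 8.1
t 4.33 pos [492.9 -67.6  21.6] th 0.369 j6 1.0 F [ 1.5 -7.7 17.8] grip 25.6 8.1
shift cm [15.41  8.51 -7.78] turn [ 0.003 -0.002 -0.   ]
```

```bash
python3 - <<'E'
from h import *
s=sense();print(s["grip_width"],s["gripper_force"],s["wrist_force"])
f=shoot("wrist"); save(f,"w2"); print(fit([f],"part","hub",(491,-66)))
f=shoot("scene"); u=proj(f,np.array([[491,-66,20.]]))[0].astype(int); print(u)
cv2.imwrite("pics/s2.png",cv2.resize(f["pixels"][u[1]-60:u[1]+60,u[0]-80:u[0]+80,::-1],(640,480)))
E
```

```text
25.558365908819734 8.09538627974689 [ 1.48819818 -7.73362887 17.82220892]
(array([ 4.91784815e+02, -6.56569520e+01, -1.39622025e-02]), np.float64(0.6584345400333405))
[284 238]
```

View pics/w2.png

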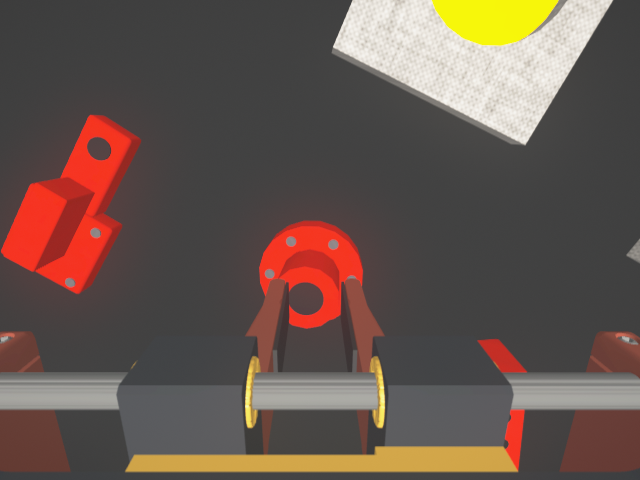

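View pics/s2.png

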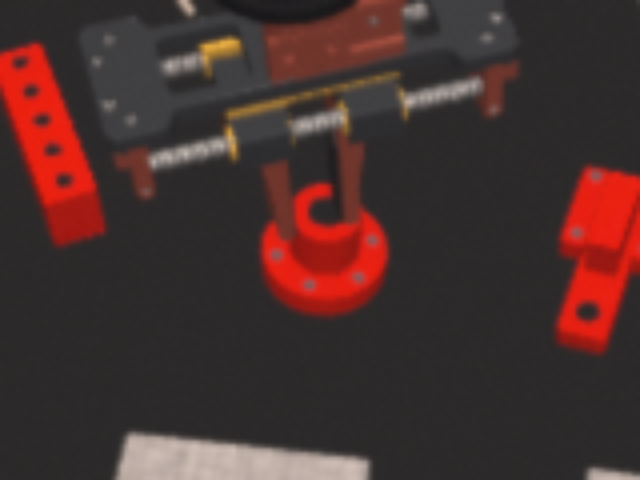

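The wrist view shows the two fingers at (278,280) and (352,280) lying over the boss's near half, with the boss top at (306,298). At 25.6 mm the opening is too small for a 34 mm boss, so I check where the tips really are.

```bash
python3 - <<'E'
from h import *
f=shoot("wrist"); s=sense(); print(f["K"][0][0], np.round(f["mount"],3))
w,x,y,z=s["eef_rot"]; T=R.from_quat([x,y,z,w]).as_matrix(); p=s["position"]
for zb in (0,-10,-19,-30): 
  for xx in(-10,10): print(zb,xx,[np.round(proj(f,np.array([p+T@[xx,yy,zb]]))[0]) for yy in(-12.8,12.8)])
for hz in(14,42): print(hz,proj(f,np.array([[492,-66,hz]])), proj(f,np.array([[492+17*T[0,1],-66+17*T[1,1],hz]])))
print(s["joints"])
f=shoot("top"); u=proj(f,np.array([[491,-66,20.]]))[0].astype(int)
cv2.imwrite("pics/t2.png",cv2.resize(f["pixels"][u[1]-60:u[1]+60,u[0]-80:u[0]+80,::-1],(640,480)))
E
```

```text
357.940473118674 [[ 1.00000e-03 -9.55000e-01 -2.97000e-01  8.18480e+01]
 [ 1.00000e+00  1.00000e-03  0.00000e+00 -1.41000e-01]
 [-0.00000e+00 -2.97000e-01  9.55000e-01 -1.84382e+02]
 [ 0.00000e+00  0.00000e+00  0.00000e+00  1.00000e+00]]
0 -10 [array([292., 297.]), array([337., 297.])]
0 10 [array([292., 264.]), array([338., 264.])]
-10 -10 [array([291., 305.]), array([339., 305.])]
-10 10 [array([291., 271.]), array([339., 271.])]
-19 -10 [array([290., 313.]), array([340., 313.])]
-19 10 [array([289., 278.]), array([341., 278.])]
-30 -10 [array([289., 325.]), array([341., 325.])]
-30 10 [array([288., 287.]), array([342., 287.])]
14 [[309.54802582 276.02896753]] [[338.62460363 275.98759989]]
42 [[309.14497266 297.58232861]] [[342.48662966 297.52272857]]
[-0.2039516  -0.15150039  1.78520697 -0.00268605  1.50066838  0.9989285 ]
```

```bash
python3 - <<'E'
from h import *
f=shoot("scene"); s=sense()
w,x,y,z=s["eef_rot"]; T=R.from_quat([x,y,z,w]).as_matrix(); p=s["position"]
for zb in (0,-10,-19,-30): 
  for xx in (-10,10): print(zb,xx,[np.round(4*(proj(f,np.array([p+T@[xx,yy,zb]]))[0]-[204,178])) for yy in(-19,-12.8,12.8,19)])
for hz in (14,42): print(hz,4*(proj(f,np.array([[492,-66,hz]]))-[204,178]))
w=cv2.imread("pics/w2.png"); cv2.imwrite("pics/w2c.png",cv2.resize(w[200:350,210:410],(800,600)))
E
```

```text
0 -10 [array([348., 216.]), array([336., 219.]), array([284., 232.]), array([271., 235.])]
0 10 [array([359., 248.]), array([347., 251.]), array([294., 264.]), array([282., 267.])]
-10 -10 [array([347., 203.]), array([335., 207.]), array([282., 219.]), array([270., 222.])]
-10 10 [array([359., 236.]), array([346., 239.]), array([293., 252.]), array([280., 255.])]
-19 -10 [array([347., 192.]), array([334., 195.]), array([281., 207.]), array([268., 211.])]
-19 10 [array([358., 224.]), array([345., 227.]), array([292., 240.]), array([279., 243.])]
-30 -10 [array([346., 177.]), array([333., 180.]), array([280., 193.]), array([267., 196.])]
-30 10 [array([357., 210.]), array([344., 213.]), array([290., 226.]), array([277., 229.])]
14 [[322.15644378 249.53405052]]
42 [[318.81630623 214.33084144]]
```

View pics/w2c.png

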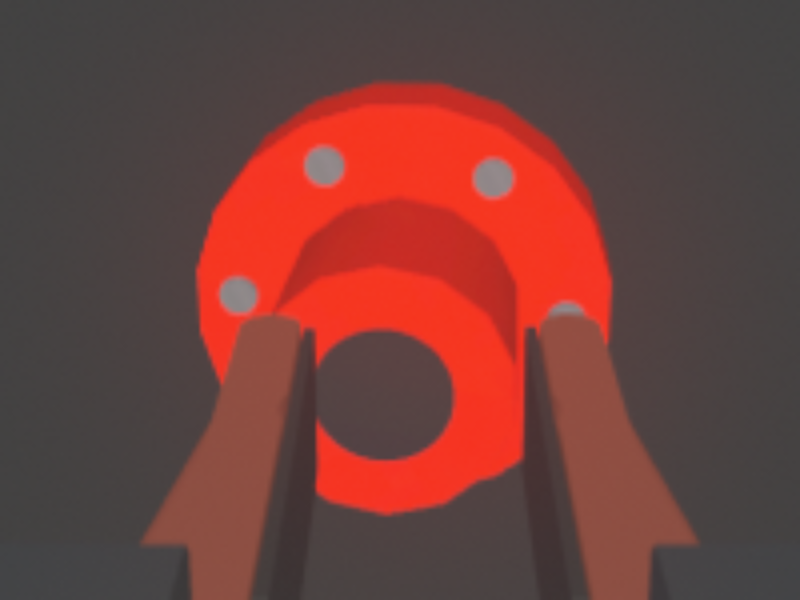

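The zoomed view shows the left finger tip on the boss rim at (270,330) and the right one on the boss side, with the hub slightly tilted. The tips lie about 20 mm behind the TCP, so the grip was too high. I open, rise and look again.

```bash
python3 -m pendant '[[[0,0,0],[0,0,0],1],[[0,0,0],[0,0,0],1],[[0,0,0],[0,0,0],1],[[0,0,0],[0,0,0],1],[[0,0,0],[0,0,0],1],[[0,0,0],[0,0,0],1],[[0,0,-1.5],[0,0,0],1],[[0,0,-1.5],[0,0,0],1],[[0,0,0],[0,0,0],1],[[0,0,0],[0,0,0],1]]'; python3 d.py 492 -66 10;  python3 - <<'E'
from h import *
f=shoot("wrist"); save(f,"w3"); print(fit([f],"part","hub",(491,-66)))
A=shoot("top");B=shoot("scene");print(fit([A],"part","hub",(491,-66)),fit([B],"part","hub",(491,-66)))
E
```

```text
time: 5.42
position: [492.2, -66.7, 50.4]
eef_rot: [0.0, 0.983, 0.183, 0.001]
wrist_force: [-0.4, 0.5, -1.2]
grip_width: 81.5
gripper_force: 0.0
t 5.42 pos [492.2 -66.7  50.4] th 0.369 j6 1.0 F [-0.4  0.5 -1.2] grip 81.5 0.0
shift cm [-0.   -0.08  4.04] turn [ 0.001 -0.002 -0.   ]
(array([ 4.93539975e+02, -6.65092306e+01,  7.01275445e-03]), np.float64(0.9869974674656987))
(array([ 4.90050334e+02, -6.40139072e+01, -8.74624421e-02]), np.float64(0.07881057262420654)) (array([ 4.92552640e+02, -6.73766910e+01,  1.62693986e-01]), np.float64(0.953137643635273))
```

View pics/w3.png

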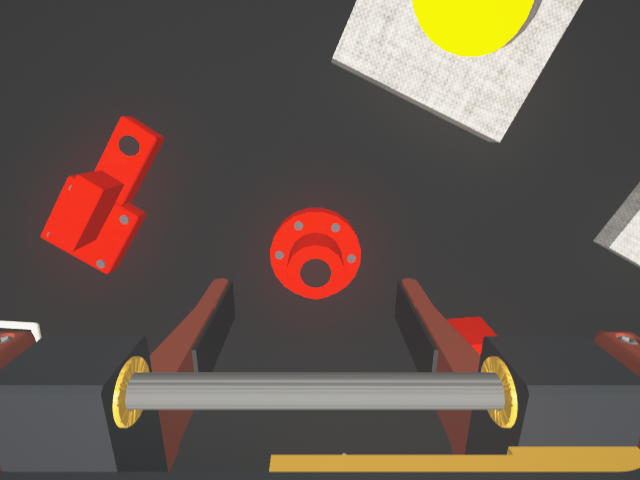

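The hub is upright again at (315,255), centred between the fingers. I lower further, checking the force.

```bash
python3 -m pendant '[[[0.05,0,1.5],[0,0,0],1],[[0,0,1.2],[0,0,0],1],[[0,0,0.6],[0,0,0],1],[[0,0,0],[0,0,0],1],[[0,0,0],[0,0,0],1]]';python3 -m pendant '[[[0,0,0.2],[0,0,0],1],[[0,0,0.2],[0,0,0],1],[[0,0,0],[0,0,0],1]]' | grep -E 'pos|force';python3 -m pendant '[[[0,0,0.2],[0,0,0],1],[[0,0,0.2],[0,0,0],1],[[0,0,0],[0,0,0],1]]'| grep -E 'pos|force'
```

```text
time: 5.98
position: [491.4, -66.2, 15.9]
eef_rot: [-0.0, 0.983, 0.183, -0.001]
wrist_force: [0.5, -0.0, 0.5]
grip_width: 87.6
gripper_force: 0.0
position: [492.2, -66.4, 12.9]
wrist_force: [0.2, -0.7, -0.9]
gripper_force: 0.0
position: [491.9, -66.3, 8.5]
wrist_force: [-0.9, 0.8, 0.2]
gripper_force: 0.0
```

```bash
python3 -m pendant '[[[0,0,0],[0,0,0],0.3],[[0,0,0],[0,0,0],0.3],[[0,0,0],[0,0,0],0.3],[[0,0,0],[0,0,0],0.3],[[0,0,0],[0,0,0],0.3],[[0,0,0],[0,0,0],0.3],[[0,0,0],[0,0,0],0.3],[[0,0,0],[0,0,0],0.3],[[0,0,0],[0,0,0],0.3],[[0,0,0],[0,0,0],0.3]]' 10
```

```text
time: 7.32
position: [492.1, -66.4, 8.8]
eef_rot: [0.0, 0.983, 0.183, 0.0]
wrist_force: [0.2, 0.1, -0.1]
grip_width: 33.5
gripper_force: 10.0
```

The opening of 33.5 mm matches the boss. I grip firmly, lift, and compute the carry.

```bash
python3 -m pendant '[[[0,0,0],[0,0,0],0.2],[[0,0,0],[0,0,0],0.2],[[0,0,0],[0,0,0],0.2],[[0,0,-0.8],[0,0,0],0.2],[[0,0,-1.5],[0,0,0],0.2],[[0,0,-1.5],[0,0,0],0.2],[[0,0,-1.5],[0,0,0],0.2],[[0,0,-0.7],[0,0,0],0.2],[[0,0,0],[0,0,0],0.2],[[0,0,0],[0,0,0],0.2]]' 35; python3 d.py 667 -91.2 68.8
```

```text
time: 8.15
position: [492.2, -66.3, 68.9]
eef_rot: [0.0, 0.983, 0.183, 0.0]
wrist_force: [-0.2, 0.9, -3.1]
grip_width: 32.9
gripper_force: 35.0
t 8.15 pos [492.2 -66.3  68.9] th 0.369 j6 1.0 F [-0.2  0.9 -3.1] grip 32.9 35.0
shift cm [1.541e+01 8.620e+00 1.000e-02] turn [ 0. -0. -0.]
```

```bash
python3 -m pendant '[[[1,0.6,0],[0,0,0],0.2],[[2.06,1.14,0],[0,0,0],0.2],[[2.06,1.14,0],[0,0,0],0.2],[[2.06,1.15,0],[0,0,0],0.2],[[2.06,1.15,0],[0,0,0],0.2],[[2.06,1.15,0],[0,0,0],0.2],[[2.06,1.15,0],[0,0,0],0.2],[[2.05,1.14,0],[0,0,0],0.2],[[0,0,0],[0,0,0],0.2],[[0,0,0],[0,0,0],0.2]]'; python3 d.py 667 -91.2 12.8; python3 - <<'E'
from h import *
f=shoot("wrist");print(fit([f],"part","hub",(667,-91),z0=60)); save(f,"w4")
E
```

```text
time: 8.98
position: [666.3, -91.1, 65.8]
eef_rot: [-0.001, 0.983, 0.183, -0.002]
wrist_force: [0.2, 1.2, -1.5]
grip_width: 33.3
gripper_force: 35.0
t 8.98 pos [666.3 -91.1  65.8] th 0.369 j6 1.02 F [ 0.2  1.2 -1.5] grip 33.3 35.0
shift cm [0.09 0.05 5.3 ] turn [-0.002  0.004 -0.   ]
(array([ 6.67418829e+02, -9.07105811e+01,  1.11197498e-01]), np.float64(0.7416911125183105))
```

View pics/w4.png

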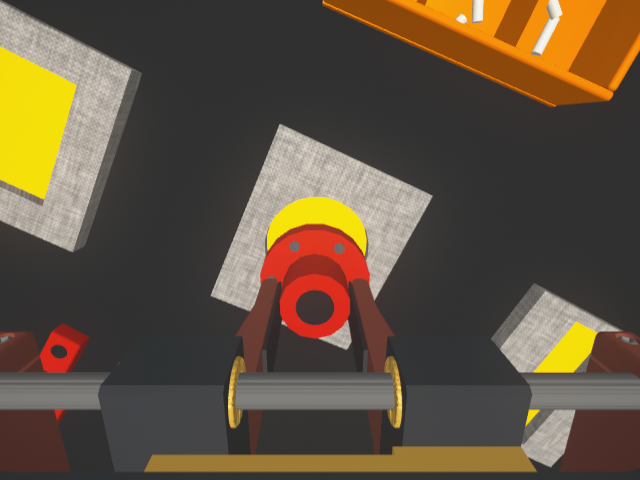

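The held hub (315,305) sits in line with the yellow round floor (316,225 for the visible part). I lower and release.

```bash
python3 -m pendant '[[[0.06,0.05,1.5],[0,0,0],0.2],[[0,0,1.5],[0,0,0],0.2],[[0,0,1],[0,0,0],0.2],[[0,0,0.6],[0,0,0],0.2],[[0,0,0.4],[0,0,0],0.2],[[0,0,0.2],[0,0,0],0.2],[[0,0,0.1],[0,0,0],0.2],[[0,0,0],[0,0,0],0.2],[[0,0,0],[0,0,0],0.2]]'; python3 d.py 667 -91.2 12.8
```

```text
time: 9.78
position: [668.1, -91.6, 16.7]
eef_rot: [0.0, 0.983, 0.183, 0.001]
wrist_force: [0.6, 0.3, -1.9]
grip_width: 33.0
gripper_force: 35.0
t 9.78 pos [668.1 -91.6  16.7] th 0.369 j6 1.02 F [ 0.6  0.3 -1.9] grip 33.0 35.0
shift cm [-0.09 -0.07  0.39] turn [ 0.001 -0.001 -0.   ]
```

```bash
python3 -m pendant '[[[-0.05,0,0.2],[0,0,0],0.2],[[0,0,0.15],[0,0,0],0.2],[[0,0,0.1],[0,0,0],0.2],[[0,0,0],[0,0,0],0.2],[[0,0,0],[0,0,0],0.2]]'
```

```text
time: 10.2
position: [667.6, -91.8, 12.9]
eef_rot: [0.0, 0.983, 0.183, 0.001]
wrist_force: [-2.7, 0.6, 5.5]
grip_width: 33.3
gripper_force: 35.0
```

Floor contact. I release and rise.

```bash
python3 -m pendant '[[[0,0,0],[0,0,0],0.65],[[0,0,0],[0,0,0],0.65],[[0,0,0],[0,0,0],0.65],[[0,0,0],[0,0,0],0.65],[[0,0,0],[0,0,0],0.65],[[0,0,-1],[0,0,0],0.65],[[0,0,-2],[0,0,0],0.65],[[0,0,-2],[0,0,0],0.65],[[0,0,-2],[0,0,0],0.65],[[0,0,0],[0,0,0],1],[[0,0,0],[0,0,0],1]]';python3 - <<'E'
from h import *
f=shoot("wrist");print(fit([f],"part","hub",(667,-91),z0=4)); 
f=shoot("scene");print(fit([f],"part","hub",(667,-91),z0=4)); 
E
python3 d.py 409.5 323.3 82 0.965
```

```text
time: 11.12
position: [668.3, -91.8, 83.4]
eef_rot: [0.001, 0.983, 0.183, 0.002]
wrist_force: [-0.4, 0.7, 0.3]
grip_width: 66.7
gripper_force: 0.0
(array([ 6.68307258e+02, -9.16223704e+01,  8.89504766e-02]), np.float64(0.9425410814583302))
(array([ 6.66386588e+02, -9.26953973e+01,  1.01748996e-01]), np.float64(0.863613486289978))
t 11.22 pos [666.7 -91.6  80. ] th 0.369 j6 1.01 F [-0.7 -0.3 -0.4] grip 74.9 0.0
shift cm [ -9.03 -47.97  -0.15] turn [-0.001  0.001 -0.596]
```

The hub fits at the cut-out's centre at floor height. I move to the block.

```bash
python3 -m pendant '[[[-0.25,-1.33,0],[0,0,0],1],[[-0.5,-2.66,0],[0,0,0],1],[[-0.5,-2.66,0],[0,0,0],1],[[-0.5,-2.66,0],[0,0,0],1],[[-0.5,-2.66,0],[0,0,0],1],[[-0.5,-2.66,0],[0,0,0],1],[[-0.5,-2.66,0],[0,0,0],1],[[-0.5,-2.66,0],[0,0,0],1],[[-0.5,-2.66,0],[0,0,0],1],[[-0.5,-2.66,0],[0,0,0],1],[[-0.5,-2.66,0],[0,0,0],1],[[-0.5,-2.66,0],[0,0,0],1],[[-0.5,-2.66,0],[0,0,0],1],[[-0.5,-2.66,0],[0,0,0],1],[[-0.5,-2.66,0],[0,0,0],1],[[-0.5,-2.66,0],[0,0,0],1],[[-0.5,-2.66,0],[0,0,0],1],[[-0.5,-2.66,0],[0,0,0],1],[[-0.25,-1.4,0],[0,0,0],1]]' >/dev/null
python3 -m pendant '[[[0,0,0],[0,0,-0.119],1],[[0,0,0],[0,0,-0.119],1],[[0,0,0],[0,0,-0.119],1],[[0,0,0],[0,0,-0.119],1],[[0,0,0],[0,0,-0.12],1],[[0,0,0],[0,0,0],1],[[0,0,0],[0,0,0],1]]'
python3 - <<'E'
from h import *
f=shoot("wrist");print(fit([f],"part","block",(409.5,323.3,.965))); 
E
python3 d.py 409.5 323.3 2 0.965
```

```text
time: 13.38
position: [409.7, 322.7, 79.7]
eef_rot: [0.0, 0.887, 0.462, -0.001]
wrist_force: [-0.5, -0.4, -0.3]
grip_width: 87.9
gripper_force: 0.0
(array([411.14016999, 322.69163456,   0.97546577]), np.float64(0.9805772434920073))
t 13.43 pos [409.9 322.8  80.1] th 0.961 j6 1.21 F [-0.9  0.   0.5] grip 87.5 0.0
shift cm [ 0.03 -0.05  7.81] turn [-0.001  0.002 -0.004]
```

```bash
python3 -m pendant '[[[0.05,0,2],[0,0,-0.01],1],[[0,0,2],[0,0,0],1],[[0,0,1.8],[0,0,0],1],[[0,0,1.2],[0,0,0],1],[[0,0,0.7],[0,0,0],1],[[0,0,0],[0,0,0],1],[[0,0,0],[0,0,0],1]]'
python3 -m pendant '[[[0,0,0],[0,0,0],0.15],[[0,0,0],[0,0,0],0.15],[[0,0,0],[0,0,0],0.15],[[0,0,0],[0,0,0],0.15],[[0,0,0],[0,0,0],0.15],[[0,0,0],[0,0,0],0.15],[[0,0,0],[0,0,0],0.15],[[0,0,0],[0,0,0],0.15],[[0,0,0],[0,0,0],0.15],[[0,0,0],[0,0,0],0.15],[[0,0,0],[0,0,0],0.15],[[0,0,0],[0,0,0],0.15]]' 35
```

```text
time: 14.02
position: [410.8, 323.6, 4.6]
eef_rot: [0.0, 0.884, 0.468, -0.0]
wrist_force: [0.1, 0.1, -0.4]
grip_width: 88.0
gripper_force: 0.0
time: 15.02
position: [410.8, 323.5, 4.3]
eef_rot: [0.0, 0.884, 0.468, 0.0]
wrist_force: [1.1, -0.2, -0.4]
grip_width: 23.8
gripper_force: 35.0
```

```bash
python3 -m pendant '[[[0,0,-0.8],[0,0,0],0.15],[[0,0,-1.6],[0,0,0],0.15],[[0,0,-1.6],[0,0,0],0.15],[[0,0,-1.6],[0,0,0],0.15],[[0,0,-1],[0,0,0],0.15],[[0,0,-0.4],[0,0,0],0.15],[[0,0,0],[0,0,0],0.15],[[0,0,0],[0,0,0],0.15]]'
python3 - <<'E'
from h import *
f=shoot("wrist");print(fit([f],"part","block",(410.8,323.3,.97),z0=69)); 
E
python3 d.py 673.2 114.3 74 -0.11
```

```text
time: 15.68
position: [410.4, 323.4, 73.7]
eef_rot: [0.0, 0.884, 0.468, -0.0]
wrist_force: [0.2, -0.1, -2.6]
grip_width: 23.8
gripper_force: 35.0
(array([412.22152051, 320.88462977,   1.08940668]), np.float64(0.7636662125587463))
t 15.73 pos [410.2 323.2  73.2] th 0.975 j6 1.2 F [-0.2  0.2 -2.7] grip 23.6 35.0
shift cm [-2.53 33.5  -0.1 ] turn [0.    0.002 1.085]
```

```bash
python3 -m pendant '[[[-0.1,1.2,0],[0,0,0],0.15],[[-0.19,2.5,0],[0,0,0],0.15],[[-0.19,2.5,0],[0,0,0],0.15],[[-0.19,2.5,0],[0,0,0],0.15],[[-0.19,2.5,0],[0,0,0],0.15],[[-0.19,2.5,0],[0,0,0],0.15],[[-0.19,2.5,0],[0,0,0],0.15],[[-0.19,2.5,0],[0,0,0],0.15],[[-0.19,2.5,0],[0,0,0],0.15],[[-0.19,2.5,0],[0,0,0],0.15],[[-0.19,2.5,0],[0,0,0],0.15],[[-0.19,2.5,0],[0,0,0],0.15],[[-0.19,2.5,0],[0,0,0],0.15],[[-0.19,2.3,0],[0,0,0],0.15]]' >/dev/null
python3 -m pendant '[[[0,0,0],[0,0,0.12],0.15],[[0,0,0],[0,0,0.12],0.15],[[0,0,0],[0,0,0.12],0.15],[[0,0,0],[0,0,0.12],0.15],[[0,0,0],[0,0,0.12],0.15],[[0,0,0],[0,0,0.12],0.15],[[0,0,0],[0,0,0.12],0.15],[[0,0,0],[0,0,0.12],0.15],[[0,0,0],[0,0,0.12],0.15],[[0,0,0],[0,0,0],0.15],[[0,0,0],[0,0,0],0.15]]' >/dev/null
python3 d.py 673.2 114.3 9 -0.11;  python3 - <<'E'
from h import *
f=shoot("wrist");save(f,"w5")
E
```

```text
t 17.82 pos [673.3 113.4  73.1] th -0.102 j6 1.79 F [-0.5 -0.1 -2.1] grip 23.7 35.0
shift cm [-0.01 -0.09  6.41] turn [0.001 0.002 0.008]
```

View pics/w5.png

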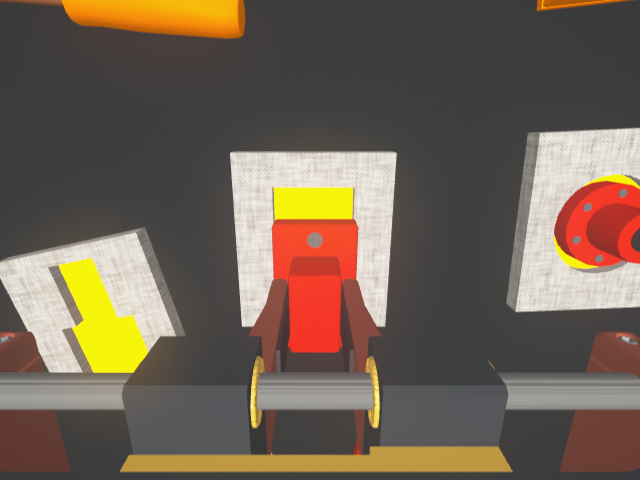

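The block (315,230) lines up with its cut-out (yellow at 314,203), and the hub sits flat in its tile at right. I lower 6.65 cm, which is the lift less the floor height.

```bash
python3 -m pendant '[[[0,-0.05,1.6],[0,0,0.008],0.15],[[0,0,1.6],[0,0,0],0.15],[[0,0,1.4],[0,0,0],0.15],[[0,0,1],[0,0,0],0.15],[[0,0,0.5],[0,0,0],0.15],[[0,0,0.3],[0,0,0],0.15],[[0,0,0.15],[0,0,0],0.15],[[0,0,0.1],[0,0,0],0.15],[[0,0,0],[0,0,0],0.15],[[0,0,0],[0,0,0],0.15]]'
```

```text
time: 18.7
position: [674.0, 114.8, 8.8]
eef_rot: [-0.0, 0.998, -0.056, 0.001]
wrist_force: [1.0, 0.7, -2.0]
grip_width: 23.5
gripper_force: 35.0
```

```bash
python3 -m pendant '[[[0,0,0.1],[0,0,0],0.15],[[0,0,0.1],[0,0,0],0.15],[[0,0,0],[0,0,0],0.15],[[0,0,0],[0,0,0],0.15]]'
```

```text
time: 19.03
position: [674.2, 114.9, 8.3]
eef_rot: [-0.0, 0.998, -0.057, 0.001]
wrist_force: [-3.0, -0.4, 5.1]
grip_width: 23.8
gripper_force: 35.0
```

Contact. I release, rise and check.

```bash
python3 -m pendant '[[[0,0,0],[0,0,0],0.5],[[0,0,0],[0,0,0],0.5],[[0,0,0],[0,0,0],0.5],[[0,0,0],[0,0,0],0.5],[[0,0,0],[0,0,0],0.5],[[0,0,-1],[0,0,0],0.5],[[0,0,-2],[0,0,0],0.5],[[0,0,-2],[0,0,0],0.5],[[0,0,-2],[0,0,0],0.5],[[0,0,0],[0,0,0],1],[[0,0,0],[0,0,0],1]]';python3 - <<'E'
from h import *
f=shoot("wrist");print(fit([f],"part","block",(673,114,-.11),z0=4)); 
f=shoot("scene");print(fit([f],"part","block",(673,114,-.11),z0=4)); 
E
python3 d.py 475.3 72.1 80 -0.22
```

```text
time: 19.95
position: [674.7, 114.9, 78.0]
eef_rot: [-0.0, 0.998, -0.057, 0.002]
wrist_force: [0.4, 1.5, -0.7]
grip_width: 53.6
gripper_force: 0.0
(array([ 6.72824135e+02,  1.14973911e+02, -1.20710757e-01]), np.float64(0.95403952896595))
(array([ 6.71071011e+02,  1.13547139e+02, -1.34902240e-01]), np.float64(0.8587830066680908))
t 20.05 pos [673.  114.7  74.5] th -0.113 j6 1.8 F [-0.3 -0.4  0.4] grip 61.7 0.0
shift cm [-19.16   6.46  -0.52] turn [0.    0.002 0.107]
```

```bash
python3 -m pendant '[[[-1.2,0.4,0],[0,0,0],1],[[-2.3,0.77,0],[0,0,0],1],[[-2.3,0.77,0],[0,0,0],1],[[-2.3,0.77,0],[0,0,0],1],[[-2.3,0.77,0],[0,0,0],1],[[-2.3,0.78,0],[0,0,0],1],[[-2.3,0.78,0],[0,0,0],1],[[-2.3,0.78,0],[0,0,0],1],[[-1.86,0.64,0],[0,0,0],1],[[0,0,0],[0,0,0.107],1],[[0,0,0],[0,0,0],1],[[0,0,0],[0,0,0],1]]'
python3 - <<'E'
from h import *
f=shoot("wrist");print(fit([f],"part","lever",(475.3,72.1,-.22))); 
E
python3 d.py 475.3 72.1 1 -0.22
```

```text
time: 21.05
position: [475.3, 72.2, 74.6]
eef_rot: [0.0, 0.994, -0.109, -0.001]
wrist_force: [0.2, 0.2, 0.5]
grip_width: 87.4
gripper_force: 0.0
(array([ 4.76182730e+02,  7.21237010e+01, -2.24787037e-01]), np.float64(0.9836103562265635))
t 21.1 pos [475.6  72.2  74.8] th -0.217 j6 1.87 F [-0.1 -0.  -0. ] grip 87.9 0.0
shift cm [-0.02  0.01  7.38] turn [0.    0.001 0.003]
```

```bash
python3 -m pendant '[[[0.04,0,2],[0,0,0.004],1],[[0,0,2],[0,0,0],1],[[0,0,1.6],[0,0,0],1],[[0,0,1],[0,0,0],1],[[0,0,0.7],[0,0,0],1],[[0,0,0],[0,0,0],1],[[0,0,0],[0,0,0],1]]'
python3 -m pendant '[[[0,0,0],[0,0,0],0.08],[[0,0,0],[0,0,0],0.08],[[0,0,0],[0,0,0],0.08],[[0,0,0],[0,0,0],0.08],[[0,0,0],[0,0,0],0.08],[[0,0,0],[0,0,0],0.08],[[0,0,0],[0,0,0],0.08],[[0,0,0],[0,0,0],0.08],[[0,0,0],[0,0,0],0.08],[[0,0,0],[0,0,0],0.08],[[0,0,0],[0,0,0],0.08],[[0,0,0],[0,0,0],0.08],[[0,0,0],[0,0,0],0.08],[[0,0,0],[0,0,0],0.08]]' 35
```

```text
time: 21.68
position: [476.5, 72.2, 3.0]
eef_rot: [0.0, 0.994, -0.112, -0.0]
wrist_force: [-0.4, -0.8, 0.0]
grip_width: 87.8
gripper_force: 0.0
time: 22.85
position: [476.2, 72.1, 2.8]
eef_rot: [0.0, 0.994, -0.112, -0.0]
wrist_force: [-0.4, -0.2, 0.7]
grip_width: 15.4
gripper_force: 35.0
```

```bash
python3 -m pendant '[[[0,0,-0.8],[0,0,0],0.08],[[0,0,-1.6],[0,0,0],0.08],[[0,0,-1.6],[0,0,0],0.08],[[0,0,-1.6],[0,0,0],0.08],[[0,0,-1],[0,0,0],0.08],[[0,0,-0.4],[0,0,0],0.08],[[0,0,0],[0,0,0],0.08],[[0,0,0],[0,0,0],0.08]]'
python3 d.py 616.8 283.7 73 0.115
```

```text
time: 23.52
position: [476.0, 72.1, 72.3]
eef_rot: [0.0, 0.994, -0.112, -0.0]
wrist_force: [-0.5, -0.1, -1.2]
grip_width: 15.5
gripper_force: 35.0
t 23.52 pos [476.   72.1  72.3] th -0.224 j6 1.87 F [-0.5 -0.1 -1.2] grip 15.5 35.0
shift cm [  9.02 -23.76  -0.08] turn [ 0.     0.001 -0.339]
```

```bash
python3 -m pendant '[[[0.4,-1.1,0],[0,0,0],0.08],[[0.9,-2.36,0],[0,0,0],0.08],[[0.9,-2.36,0],[0,0,0],0.08],[[0.9,-2.36,0],[0,0,0],0.08],[[0.9,-2.36,0],[0,0,0],0.08],[[0.9,-2.36,0],[0,0,0],0.08],[[0.9,-2.36,0],[0,0,0],0.08],[[0.9,-2.36,0],[0,0,0],0.08],[[0.9,-2.36,0],[0,0,0],0.08],[[0.9,-2.36,0],[0,0,0],0.08],[[0.52,-1.42,0],[0,0,0],0.08],[[0,0,0],[0,0,-0.113],0.08],[[0,0,0],[0,0,-0.113],0.08],[[0,0,0],[0,0,-0.113],0.08],[[0,0,0],[0,0,0],0.08],[[0,0,0],[0,0,0],0.08]]'
python3 d.py 616.8 283.7 6.5 0.115;  python3 - <<'E'
from h import *
f=shoot("wrist");save(f,"w6")
E
```

```text
time: 24.85
position: [616.5, 284.2, 71.2]
eef_rot: [0.0, 0.998, 0.056, -0.001]
wrist_force: [0.9, -0.7, -1.4]
grip_width: 15.5
gripper_force: 35.0
t 24.85 pos [616.5 284.2  71.2] th 0.112 j6 1.84 F [ 0.9 -0.7 -1.4] grip 15.5 35.0
shift cm [0.03 0.05 6.47] turn [ 0.     0.002 -0.003]
```

View pics/w6.png

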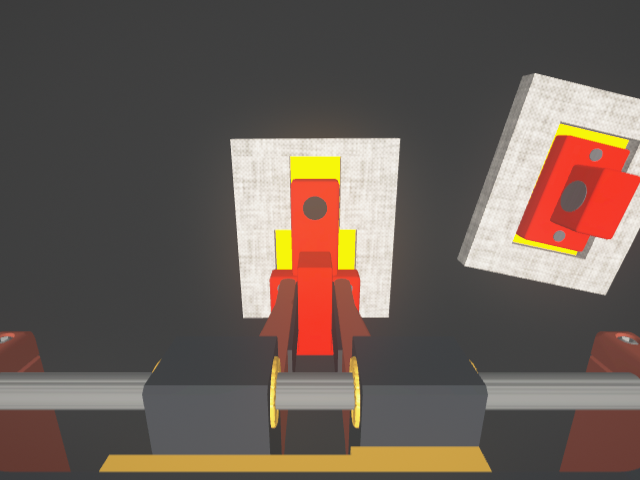

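The lever (315,240) lines up with its cut-out, with the yellow evenly spaced at (284,250) and (347,250), and the block is seated at (578,190). I lower.

```bash
python3 -m pendant '[[[0,0.03,1.6],[0,0,0],0.08],[[0,0,1.6],[0,0,0],0.08],[[0,0,1.4],[0,0,0],0.08],[[0,0,1],[0,0,0],0.08],[[0,0,0.5],[0,0,0],0.08],[[0,0,0.3],[0,0,0],0.08],[[0,0,0.15],[0,0,0],0.08],[[0,0,0.1],[0,0,0],0.08],[[0,0,0.1],[0,0,0],0.08],[[0,0,0],[0,0,0],0.08],[[0,0,0],[0,0,0],0.08]]'
```

```text
time: 25.82
position: [617.6, 283.6, 6.8]
eef_rot: [-0.0, 0.998, 0.057, 0.001]
wrist_force: [-1.2, -0.8, 4.1]
grip_width: 15.7
gripper_force: 35.0
```

Contact. I release and rise.

```bash
python3 -m pendant '[[[0,0,0],[0,0,0],0.5],[[0,0,0],[0,0,0],0.5],[[0,0,0],[0,0,0],0.5],[[0,0,0],[0,0,0],0.5],[[0,0,0],[0,0,0],0.5],[[0,0,0],[0,0,0],0.5],[[0,0,-1],[0,0,0],0.5],[[0,0,-2],[0,0,0],0.5],[[0,0,-2],[0,0,0],0.5],[[0,0,-2],[0,0,0],0.5],[[0,0,0],[0,0,0],1],[[0,0,0],[0,0,0],1]]';python3 - <<'E'
from h import *
f=shoot("wrist");print(fit([f],"part","lever",(617,284,.115),z0=4)); 
f=shoot("scene");print(fit([f],"part","lever",(617,284,.115),z0=4)); 
E
python3 d.py 438.2 -207.8 76 0.455
```

```text
time: 26.82
position: [618.1, 283.9, 77.5]
eef_rot: [-0.001, 0.998, 0.057, 0.002]
wrist_force: [-0.3, 0.0, -0.4]
grip_width: 53.8
gripper_force: 0.0
(array([6.16694396e+02, 2.83151070e+02, 1.19089379e-01]), np.float64(0.9428571425378323))
(array([6.13437252e+02, 2.83519313e+02, 6.44773945e-02]), np.float64(0.7593819051980972))
t 26.92 pos [616.6 283.2  74. ] th 0.115 j6 1.84 F [ 0.4 -0.5 -0. ] grip 61.8 0.0
shift cm [-23.34  46.74  -0.14] turn [ 0.     0.002 -0.34 ]
```

```bash
python3 -m pendant '[[[-1.17,2.34,0],[0,0,0],1],[[-1.17,2.34,0],[0,0,0],1],[[-1.17,2.34,0],[0,0,0],1],[[-1.17,2.34,0],[0,0,0],1],[[-1.17,2.34,0],[0,0,0],1],[[-1.17,2.34,0],[0,0,0],1],[[-1.17,2.34,0],[0,0,0],1],[[-1.17,2.34,0],[0,0,0],1],[[-1.17,2.34,0],[0,0,0],1],[[-1.17,2.34,0],[0,0,0],1],[[-1.17,2.34,0],[0,0,0],1],[[-1.17,2.34,0],[0,0,0],1],[[-1.17,2.34,0],[0,0,0],1],[[-1.17,2.34,0],[0,0,0],1],[[-1.17,2.34,0],[0,0,0],1],[[-1.17,2.34,0],[0,0,0],1],[[-1.17,2.34,0],[0,0,0],1],[[-1.17,2.34,0],[0,0,0],1],[[-1.17,2.34,0],[0,0,0],1],[[-1.17,2.34,0],[0,0,0],1]]' >/dev/null
python3 -m pendant '[[[0,0,0],[0,0,-0.11],1],[[0,0,0],[0,0,-0.115],1],[[0,0,0],[0,0,-0.115],1],[[0,0,0],[0,0,0],1],[[0,0,0],[0,0,0],1]]'
python3 - <<'E'
from h import *
f=shoot("wrist");print(fit([f],"part","strut",(438.2,-207.8,.455))); 
E
python3 d.py 438.5 -207.8 0 0.455
```

```text
time: 29.0
position: [437.5, -207.9, 73.8]
eef_rot: [-0.001, 0.975, 0.224, -0.001]
wrist_force: [-0.6, -0.0, 0.6]
grip_width: 87.9
gripper_force: 0.0
(array([ 439.47499055, -208.01230176,    0.45728738]), np.float64(0.9813827574253082))
t 29.05 pos [ 437.7 -207.9   74.1] th 0.451 j6 0.61 F [-0.9  0.1  0.2] grip 87.9 0.0
shift cm [0.09 0.04 7.41] turn [-0.002  0.001 -0.004]
```

```bash
python3 -m pendant '[[[0.11,0.04,2],[0,0,-0.004],1],[[0,0,2],[0,0,0],1],[[0,0,1.6],[0,0,0],1],[[0,0,1.1],[0,0,0],1],[[0,0,0.7],[0,0,0],1],[[0,0,0],[0,0,0],1],[[0,0,0],[0,0,0],1]]'
python3 -m pendant '[[[0,0,0],[0,0,0],0.15],[[0,0,0],[0,0,0],0.15],[[0,0,0],[0,0,0],0.15],[[0,0,0],[0,0,0],0.15],[[0,0,0],[0,0,0],0.15],[[0,0,0],[0,0,0],0.15],[[0,0,0],[0,0,0],0.15],[[0,0,0],[0,0,0],0.15],[[0,0,0],[0,0,0],0.15],[[0,0,0],[0,0,0],0.15],[[0,0,0],[0,0,0],0.15],[[0,0,0],[0,0,0],0.15],[[0,0,0],[0,0,0],0.15]]' 35
```

```text
time: 29.63
position: [439.4, -208.2, 1.5]
eef_rot: [-0.0, 0.974, 0.227, -0.0]
wrist_force: [-0.0, 0.3, 0.2]
grip_width: 87.4
gripper_force: 0.0
time: 30.72
position: [439.3, -208.1, 1.3]
eef_rot: [-0.0, 0.974, 0.227, -0.0]
wrist_force: [0.6, -0.8, -0.3]
grip_width: 25.7
gripper_force: 35.0
```

```bash
python3 -m pendant '[[[0,0,-0.8],[0,0,0],0.15],[[0,0,-1.6],[0,0,0],0.15],[[0,0,-1.6],[0,0,0],0.15],[[0,0,-1.6],[0,0,0],0.15],[[0,0,-1],[0,0,0],0.15],[[0,0,-0.4],[0,0,0],0.15],[[0,0,0],[0,0,0],0.15],[[0,0,0],[0,0,0],0.15]]'
python3 d.py 624.5 -303.8 71 -0.125
```

```text
time: 31.38
position: [439.2, -208.1, 70.8]
eef_rot: [-0.0, 0.974, 0.227, -0.0]
wrist_force: [-0.3, 0.5, -1.2]
grip_width: 25.8
gripper_force: 35.0
t 31.38 pos [ 439.2 -208.1   70.8] th 0.459 j6 0.6 F [-0.3  0.5 -1.2] grip 25.8 35.0
shift cm [12.38 16.79 -0.03] turn [-0.     0.     0.584]
```

```bash
python3 -m pendant '[[[0.7,0.95,0],[0,0,0],0.15],[[1.38,1.87,0],[0,0,0],0.15],[[1.38,1.87,0],[0,0,0],0.15],[[1.38,1.87,0],[0,0,0],0.15],[[1.38,1.87,0],[0,0,0],0.15],[[1.38,1.87,0],[0,0,0],0.15],[[1.38,1.87,0],[0,0,0],0.15],[[1.38,1.87,0],[0,0,0],0.15],[[1.38,1.87,0],[0,0,0],0.15],[[0.66,0.89,0],[0,0,0],0.15],[[0,0,0],[0,0,0.117],0.15],[[0,0,0],[0,0,0.117],0.15],[[0,0,0],[0,0,0.117],0.15],[[0,0,0],[0,0,0.117],0.15],[[0,0,0],[0,0,0.116],0.15],[[0,0,0],[0,0,0],0.15],[[0,0,0],[0,0,0],0.15]]'
python3 d.py 624.5 -303.8 5.3 -0.125;  python3 - <<'E'
from h import *
f=shoot("wrist");save(f,"w7")
E
```

```text
time: 32.8
position: [624.4, -303.6, 69.7]
eef_rot: [-0.001, 0.998, -0.061, -0.001]
wrist_force: [-0.1, -0.5, -1.5]
grip_width: 25.7
gripper_force: 35.0
t 32.8 pos [ 624.4 -303.6   69.7] th -0.122 j6 1.19 F [-0.1 -0.5 -1.5] grip 25.7 35.0
shift cm [0.03 0.02 6.44] turn [-0.001  0.002  0.003]
```

View pics/w7.png

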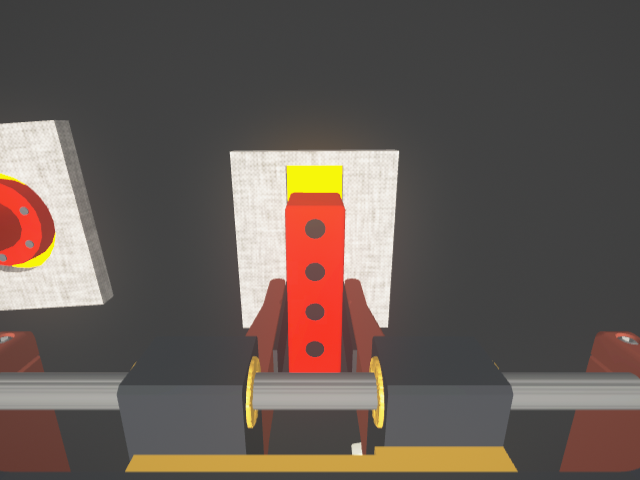

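The strut (315,290) lines up with its cut-out (yellow at 314,180). I lower.

```bash
python3 -m pendant '[[[0,0,1.6],[0,0,0],0.15],[[0,0,1.6],[0,0,0],0.15],[[0,0,1.4],[0,0,0],0.15],[[0,0,1],[0,0,0],0.15],[[0,0,0.5],[0,0,0],0.15],[[0,0,0.3],[0,0,0],0.15],[[0,0,0.15],[0,0,0],0.15],[[0,0,0.1],[0,0,0],0.15],[[0,0,0.1],[0,0,0],0.15],[[0,0,0],[0,0,0],0.15],[[0,0,0],[0,0,0],0.15]]'
```

```text
time: 33.77
position: [625.4, -304.2, 5.3]
eef_rot: [0.0, 0.998, -0.063, 0.001]
wrist_force: [-1.8, 0.9, 4.3]
grip_width: 25.7
gripper_force: 35.0
```

```bash
python3 -m pendant '[[[0,0,0],[0,0,0],0.5],[[0,0,0],[0,0,0],0.5],[[0,0,0],[0,0,0],0.5],[[0,0,0],[0,0,0],0.5],[[0,0,0],[0,0,0],0.5],[[0,0,0],[0,0,0],0.5],[[0,0,-1],[0,0,0],0.5],[[0,0,-2],[0,0,0],0.5],[[0,0,-2],[0,0,0],0.5],[[0,0,-2],[0,0,0],0.5],[[-2,0,-2],[0,0,0],0.5],[[-3,0,-2],[0,0,0],0.5],[[-3,0,-2],[0,0,0],0.5],[[-3,0,-2],[0,0,0],0.5],[[-3,0,-2],[0,0,0],0.5],[[-3,0,0],[0,0,0],0.5],[[-3,0,0],[0,0,0],0.5],[[0,0,0],[0,0,0],0.5],[[0,0,0],[0,0,0],0.5]]';python3 - <<'E'
from h import *
A=shoot("top");f=shoot("scene");
for n,p in dict(hub=(667,-91,0),block=(673,114,-.11),lever=(617,284,.115),strut=(624.5,-304,-.125)).items():
    for g in(A,f): print(n,*[(np.round(r[0],2),round(r[1],3)) for r in [fit([g],"part",n,p,z0=4)]])
cv2.imwrite("pics/f.png",cv2.resize(f["pixels"][150:390,90:550,::-1],(800,417)))
cv2.imwrite("pics/ft.png",cv2.resize(A["pixels"][130:330,140:540,::-1],(800,400)))
E
```

```text
time: 35.35
position: [426.0, -279.1, 175.3]
eef_rot: [0.001, 0.998, -0.063, 0.001]
wrist_force: [-0.0, -0.3, 0.4]
grip_width: 43.7
gripper_force: 0.0
hub (array([ 6.6674e+02, -9.0660e+01,  8.0000e-02]), np.float64(0.874))
hub (array([ 6.6639e+02, -9.2700e+01,  1.0000e-01]), np.float64(0.859))
block (array([ 6.7169e+02,  1.1486e+02, -1.1000e-01]), np.float64(0.875))
block (array([ 6.7074e+02,  1.1352e+02, -1.5000e-01]), np.float64(0.853))
lever (array([6.1636e+02, 2.8486e+02, 1.1000e-01]), np.float64(0.851))
lever (array([6.1481e+02, 2.8204e+02, 7.0000e-02]), np.float64(0.816))
strut (array([ 6.2444e+02, -3.0263e+02, -1.5000e-01]), np.float64(0.849))
strut (array([ 6.2250e+02, -3.0627e+02, -8.0000e-02]), np.float64(0.873))
```

View pics/f.png

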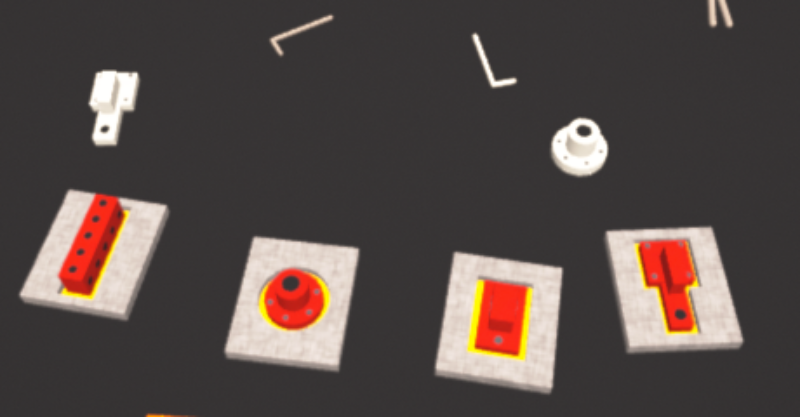

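View pics/ft.png

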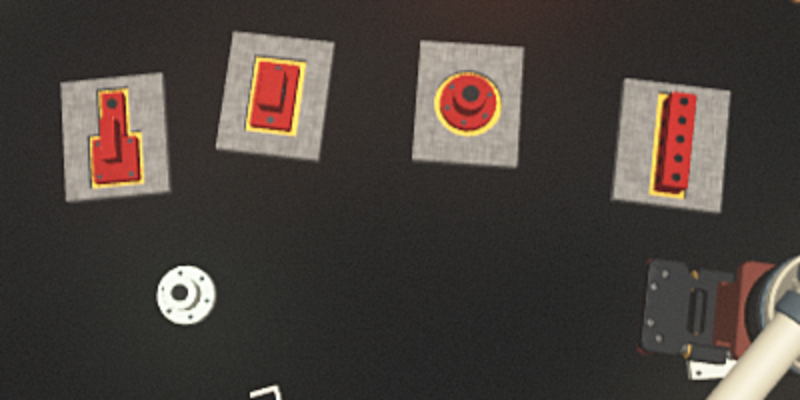

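All four red parts sit inside their cut-outs with yellow showing round them. In the scene crop they are the strut (90,245), hub (295,297), block (500,318) and lever (668,285). The silver hub and lever are where they were, and the gripper is clear.

```bash
python3 -c "from plant import *; print(close_job())"
```

```text
the job is handed in; nothing more can be done
None
```

I handed the job in at about 35 s: all four red parts sit upright on the yellow floors of their matching tiles and both aluminium look-alikes were left alone; a first, too-high grip on the hub slipped, and I redid it before lifting.

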